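# Close down the light box after reading a card

## Robot

A 6-joint arm with a two-finger parallel gripper is mounted at the origin on the work surface. World frame = base frame: x ahead of the robot, y to its left, z up, the work surface at z = 0. Lengths are in mm, angles in degrees, forces in N, time in s.
With the tool pointing down it reaches from about 250 to 725 mm from the base axis. Payload 9.7 kg.
Tool frame: the origin (TCP) lies midway between the tips of the shut fingers; the grasp point (between the pads) lies 19 mm behind it; z points along the fingers, y is the line along which they close (so a half turn about z gives the same grasp; the last joint's range is limited). The gripper opens to 85 mm and grips with 20 to 120 N. Pads are 22 mm wide; open, the fingers measure 114 mm over their backs; the gripper's body (76 mm by 85 mm) begins 54 mm behind the grasp point. The pads swing forward as they close: fully open they stand 13 mm farther back than shut.
Start: joints at [72.708, 4.979, 10.078, 95.1, 0, 90], TCP at [163.479, 525.14, 231.284] pointing down, gripper open.
Joint ranges: [-179.16, 179.16], [-48.56, 103.87], [-65.8, 70.77], [-126.05, 130.52], [-82.76, 87.17], [-180, 180]. Speed limits (degrees/s): [127.2, 127.2, 147.25, 180, 180, 180].

## Interface

Orientations are given as [roll, pitch, yaw] about the fixed x, y, z axes, in that order (R = Rz(yaw) Ry(pitch) Rx(roll)).
In Python, from cell import env gives the robot as it stands. The module is installed in compiled form; this text tells all that it offers.
- The arm moves only by the tool servo_tool, never from a script. Its argument "deltas" is a list that holds one entry, the list of rows, each a list of 7 numbers: the opening, from 0 (shut) to 1 (fully open), then the shift along the tool's x, y, z in m, then the turn, a rotation vector about the tool's x, y, z in degrees. In form: [[[jaw, x, y, z, ax, ay, az], ...]]. A call has exactly 8 rows; each row shifts and turns the commanded pose from where the row before left it, along the tool's axes as they then stand; what a row does not reach is not made up. A row lasts 1/8 s, in which the tool goes at most 62.5 mm and 10.7 degrees, less where a joint would pass 70% of its speed; a pose out of reach is approached as far as the arm can. A call is refused whole if a number of a shift passes 0.0625 or a number of a turn 10.7, either way. A call with a gripper value outside its range is refused whole. The fingers move at their own pace and stop on an object; "squeeze" is the grip in N (left out, the last holds). Time passes only in rows, so rows that do not move let the fingers close, or fill a call up. It gives the time, the measured TCP pose, the force, the opening and the grip force at its end, in the units of the state.
- env.read_state(): the state, without advancing time (a new reading comes with each control period).
- env.get_image(name): name is "side" or "top" or "wrist"; returns the picture (420x560x3 uint8, red, green, blue); there is no depth.
- env.camera_params(name): a dict with "camera_matrix" (3x3 intrinsics, pixels), "dist_coeffs" ([k1, k2, p1, p2, k3] as OpenCV has them; the pictures are not rectified), "R" (3x3) and "t" (3): a world point X has camera coordinates R X + t. Camera axes: x right, y down, z forward; pixel columns grow to the right and rows downward; lengths in mm; the calibration is good to about 2 mm. A picture is of the moment at which its call begins: read the wrist's pose just before it. camera_params takes no time and is no camera call; for the wrist camera it gives the pose at the moment of the call.
- env.sign_off(): hands the job in; it is judged then, once.
The state is a dict: "time_s": time; "joint_positions": joint angles; "qvel": joint speeds; "tau": joint torques, N m; "tcp_pos": TCP position; "tcp_rot": TCP orientation; "force": force on the tool from outside, world axes, zero at the start; "wrist_torque": the same for the moment, N m; "opening": opening from 0.0 (shut) to 1.0 (fully open); "finger_force": force on a finger pad.
Only numpy, scipy, OpenCV 4.12 (cv2) and the standard library are available. Lean on these libraries where they do the work, as an engineer would, in place of code of your own. Each camera call takes 0.05 s, during which the arm holds its last target. There are 200 camera calls.

## Task

We have finished reading at the light box: stand the magnifier back upright in the empty square bay of the desk tray, setting it down without dropping it, and turn the light box off by turning the big brightness knob fully anticlockwise to its end stop. Do not turn the two small knobs, and leave the paper weights and everything else on the desk where they are.

Things in the scene. Friction and masses are not known exactly. Their poses are not given: they have to be found in the camera images.
- lightbox: Grey bench light box, fixed. Footprint 320 mm (its x, -170 to +150) by 300 mm (its y, centred), origin on the desk. Its low edge (-x) is towards the robot: flat opal panel, 30 mm high, x -170 to +30; then the control face rising at 35 degrees to 100 mm high at x = 130; then a 100 mm high back.
- lamp (a point): Underside of the aluminium LED bar lamp clamped to the light box, 215 mm above the desk, over the control face (112 mm along the box's +x). The bar is 24 mm wide and 14 mm thick and runs along the box's y from -143 to +167 mm; its one upright, 12 mm thick, stands at the left rear corner (box x = 128, y = 160 mm). Fixed; not to be handled, but in the way from above.
- dimmer_top (a point): Outer end centre of the brightness knob, the largest of three round black knobs 72 mm apart in a row across the sloping face; it may be left, middle or right. 40 mm across at its skirt, 36 mm above that, 22 mm proud of the face. The z axis points out along the spindle, square to the face; the point turns with the knob, whose white line points to the tick ring.
- dimmer (a joint): Angle of the brightness knob in rad: 0 = end stop fully anticlockwise (light off), grows clockwise as seen from outside along the spindle, 5.41 (310 degrees) = full. Rigid stop at both ends, turns smoothly with about 0.03 N m of friction, stays where left, no detents.
- tint_line (a point): End of the pointer line of one small knob (25 mm across, 18 mm proud), 11 mm from its spindle, on its outer end. z axis out along the spindle. Not to be turned.
- zone_line (a point): The same for the other small knob. Not to be turned.
- magnifier: Stand magnifier (loupe), 56 mm tall, 0.13 kg nominal, loose, standing upright on the light panel between or beside the two weights. Clear conical foot 46 mm across (39 mm at its top, 22 mm up), black ribbed barrel 38 mm across from 22 mm to the top. Origin at the centre of its underside, z up.
- weight_a: Steel paper weight on the light panel: disc 36 mm across, 21 mm high, with a small knob handle, 37 mm tall in all; origin at the centre of its underside. Bystander, loose, 0.22 kg.
- weight_b: The other paper weight, the same. Bystander.
- tray: Black desk tray, fixed, on one or the other side of the light box: 212 mm (its x) by 92 mm (its y), walls 20 mm high and 3 mm thick, floor 3 mm; origin at the centre of its underside. From -x to +x: a cross bay with a clip tin, two small bays side by side with an eraser and a sharpener, and the empty nearly square bay for the magnifier (80 mm along x by 86 mm inside).
- tray_bay (a point): Centre of the floor of the empty bay, on the floor's upper surface (63 mm along +x from the tray's origin, 3 mm up); axes as the tray's.
- eraser: Eraser 22 x 34 x 12 mm in a small bay of the tray. Bystander, loose.
- sharpener: Metal pencil sharpener 24 x 16 x 12 mm in the other small bay. Bystander, loose.
- clip_tin: Round tin 42 mm across, 26 mm high, in the cross bay of the tray. Bystander, loose.
- tape_dispenser: Desk tape dispenser 150 x 62 x 96 mm, 0.9 kg, on the side of the light box where the tray is not; origin under its centre. Bystander, loose.
- stapler: Stapler 140 x 36 x 60 mm lying on the desk to one side of the light box, at the back, origin under its centre, long axis x. Bystander, loose.
- stamp: Rubber stamp standing on its block 32 x 62 mm, 80 mm tall, on the desk at the back, on the other side from the stapler. Bystander, loose.

How it is judged (in metres and radians):
At the end, for the whole second after the job is handed in: The brightness knob is within 0.06 rad (3.5 degrees) of its anticlockwise end stop; the magnifier stands at rest and upright (within 0.08 rad) on the floor of the tray's empty bay, its centre within 20 mm of the bay's centre along the tray and 22 mm across it (value of joint dimmer below 0.06 rad and x of magnifier in the frame of tray_bay between -0.02 and 0.02 m and y of magnifier in the frame of tray_bay between -0.022 and 0.022 m and z of magnifier in the frame of tray_bay between -0.004 and 0.004 m and angle between magnifier's own z axis and vertical below 0.08 rad and linear speed of magnifier below 0.02 m/s); the robot touches nothing.
It fails at once if a bystander is shifted by more than 25 mm or knocked over (distance of any of weight_a, weight_b, eraser, sharpener, clip_tin, tape_dispenser, stapler, stamp from where it was at the start of the episode above 0.025 m or angle between any of weight_a, weight_b, eraser, sharpener, clip_tin, tape_dispenser, stapler, stamp's own z axis and vertical above 0.5 rad).
It fails at once if one of the two small knobs is turned (its pointer line moves more than 4 mm) (distance of any of tint_line, zone_line from where it was at the start of the episode above 0.004 m).
It fails at once if the magnifier is tipped over (more than 60 degrees) (angle between magnifier's own z axis and vertical above 1.05 rad).
It fails at once if the magnifier is let fall (faster than 0.6 m/s with no finger on it: a drop of about 20 mm) (linear speed of magnifier above 0.6 m/s and contact force between the fingers and magnifier below 0.05 N).
It also fails if it takes over 64 s, if anything falls off the work surface, if the arm or the gripper's body presses on something with over 40 N, if the wrist force passes 120 N, or if a joint passes its speed limit or range.

## Working session

There is one attempt and no reset: what is moved stays moved. The work goes in short steps, Python scripts to look and compute and a tool call to move; the robot and the scene stay as the last step left them, time stands still between calls to the robot, and variables do not carry over. Pictures are saved under pics/ and viewed, at most 10 in all, crops included, and the job is handed in when it is done.

Besides the shell and the picture viewer there is one more tool, called by a JSON object that holds its "name" and its "arguments", one argument or row to a line. servo_tool: Moves the arm, as the interface text tells. Its arguments: {"type":"object","properties":{"deltas":{"type":"array"},"squeeze":{"type":"number"}},"required":["deltas"]}

```bash
mkdir -p pics; python3 - <<'E'
from cell import env
import cv2,numpy as np
s=env.read_state();print(s)
for n in("top","side","wrist"):
    p=env.camera_params(n);print(n,{k:np.round(v,4).tolist() for k,v in p.items()})
    cv2.imwrite(f"pics/{n}0.png",env.get_image(n)[:,:,::-1])
E
```

```text
{'time_s': 0.0, 'joint_positions': array([ 7.27087701e+01,  5.01058370e+00,  1.00352822e+01,  9.50990273e+01,
       -2.92725872e-03,  8.99995225e+01]), 'qvel': array([ 0.07437952, -0.11072462, -0.11569771,  0.04439862,  0.03377154,
        0.01276495]), 'tau': array([ 1.75344197e-03, -5.20396471e+01,  4.64795065e+01,  1.65233226e-02,
        3.04572359e-05,  9.17871432e-06]), 'tcp_pos': array([163.42400247, 524.92808619, 230.59543637]), 'tcp_rot': array([-1.79925671e+02,  2.92663687e-03,  1.62709251e+02]), 'force': array([-0.29043644,  0.37322323, -0.44061949]), 'wrist_torque': array([-0.00407952,  0.00860873, -0.01579156]), 'finger_force': 0.0, 'opening': 0.9960791885707986}
top {'camera_matrix': [[387.7845, 0.0, 279.3931], [0.0, 387.7845, 206.9566], [0.0, 0.0, 1.0]], 'dist_coeffs': [-0.0561, 0.0, 0.0, 0.0, 0.0], 'R': [[0.0163, -0.9997, 0.0173], [-0.9844, -0.0191, -0.1748], [0.1751, -0.0142, -0.9844]], 't': [-13.2579, 533.2685, 980.3671]}
side {'camera_matrix': [[415.5411, 0.0, 278.128], [0.0, 415.5411, 211.6733], [0.0, 0.0, 1.0]], 'dist_coeffs': [-0.0038, 0.0, 0.0, 0.0, 0.0], 'R': [[0.7083, -0.7059, 0.0081], [-0.3909, -0.4018, -0.8281], [0.5878, 0.5833, -0.5605]], 't': [-363.8566, 318.5446, 747.2991]}
wrist {'camera_matrix': [[320.7766, 0.0, 275.6093], [0.0, 320.7766, 207.5803], [0.0, 0.0, 1.0]], 'dist_coeffs': [-0.0029, 0.0, 0.0, 0.0, 0.0], 'R': [[0.2964, 0.9551, -0.0002], [0.9145, -0.2837, 0.2884], [0.2754, -0.0856, -0.9575]], 't': [-549.4676, -36.5547, 378.4417]}
```

View pics/top0.png

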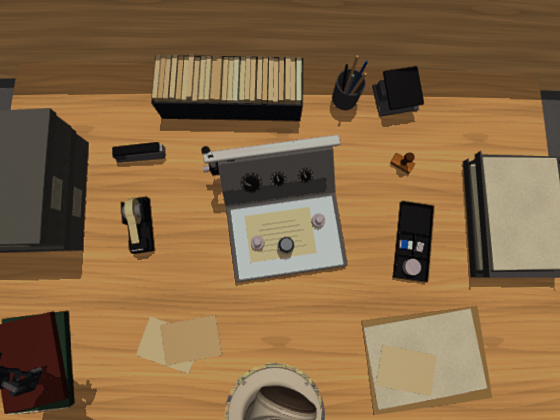

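View pics/side0.png

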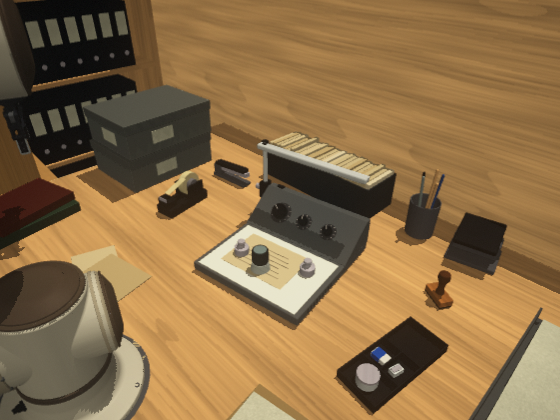

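Top view: the box is in the middle with the big knob leftmost at (250,182) and small knobs at (279,179) and (306,175). The magnifier is at (286,244), with weights at (257,242) and (318,220). The tray is on the right at (414,241), with its empty bay at the far end. The side view agrees: magnifier (260,253), big knob (281,211).

```bash
cat > h.py <<'E'
import cv2,numpy as np
from cell import env
def rays(P,px):
    K,d=np.array(P["camera_matrix"]),np.array(P["dist_coeffs"]);R,t=np.array(P["R"]),np.array(P["t"])
    u=cv2.undistortPoints(np.array(px,float).reshape(-1,1,2),K,d).reshape(-1,2)
    D=np.c_[u,np.ones(len(u))]@R; return -R.T@t,D
def plane(P,px,z):
    c,D=rays(P,px); return c+D*((z-c[2])/D[:,2])[:,None]
def tri(obs):  # [(P,px),...]
    A=np.zeros((3,3));b=np.zeros(3);L=[]
    for P,px in obs:
        c,D=rays(P,[px]);d=D[0]/np.linalg.norm(D[0]);M=np.eye(3)-np.outer(d,d);A+=M;b+=M@c;L.append((c,M))
    X=np.linalg.solve(A,b);return X,[np.linalg.norm(M@(X-c)) for c,M in L]
def proj(P,X):
    return cv2.projectPoints(np.array(X,float).reshape(-1,1,3),cv2.Rodrigues(np.array(P["R"]))[0],np.array(P["t"]),np.array(P["camera_matrix"]),np.array(P["dist_coeffs"]))[0].reshape(-1,2)
E
python3 - <<'E'
from h import *
T,S=env.camera_params("top"),env.camera_params("side")
t=cv2.imread("pics/top0.png");s=cv2.imread("pics/side0.png")
def big(m):
    c=max(cv2.findContours(m.astype(np.uint8),cv2.RETR_EXTERNAL,cv2.CHAIN_APPROX_NONE)[0],key=cv2.contourArea);return c.reshape(-1,2)
# panel: bright/low-saturation incl. paper -> hull
roi=np.zeros(t.shape[:2],bool);roi[190:290,222:352]=1
m=roi&(t[:,:,0]>150)
c=big(cv2.morphologyEx(m.astype(np.uint8),cv2.MORPH_CLOSE,np.ones((25,25))))
r=cv2.minAreaRect(plane(T,c,30)[:,:2].astype(np.float32));print("panel",r)
roi=np.zeros(t.shape[:2],bool);roi[195:290,385:445]=1
c=big(cv2.morphologyEx((roi&(t.max(2)<60)).astype(np.uint8),cv2.MORPH_CLOSE,np.ones((15,15))))
print("tray",cv2.minAreaRect(plane(T,c,20)[:,:2].astype(np.float32)),cv2.boundingRect(c))
for n,a,b in(("mag",(286,244),(260,248)),("knob",(250,182),(281,211)),("k2",(279,179),(303,221)),("k3",(306,175),(327,231))):print(n,*tri([(T,a),(S,b)]))
a=cv2.resize(t[130:290,190:350],None,fx=3.7,fy=3.7,interpolation=cv2.INTER_CUBIC)
cv2.imwrite("pics/c1.png",a)
b=cv2.resize(s[180:300,190:350],None,fx=5,fy=5,interpolation=cv2.INTER_CUBIC);cv2.imwrite("pics/c2.png",b)
E
```

```text
panel ((457.0630798339844, -22.964981079101562), (185.48878479003906, 275.5201110839844), 9.332392692565918)
tray ((452.5560302734375, -369.7564392089844), (94.47395324707031, 211.44418334960938), 82.47429656982422) (393, 201, 41, 81)
mag [432.55255995 -21.51276701  91.83161787] [np.float64(0.658815897536408), np.float64(0.6588158975363609)]
knob [595.31013374  73.7612545   69.75487738] [np.float64(1.3370919470366234), np.float64(1.3370919470365237)]
k2 [602.8059049   -0.70958381  71.8501447 ] [np.float64(0.6919639141671985), np.float64(0.6919639141672542)]
k3 [614.62618472 -70.99800231  71.64332143] [np.float64(1.398959589523729), np.float64(1.3989595895236118)]
```

View pics/c1.png

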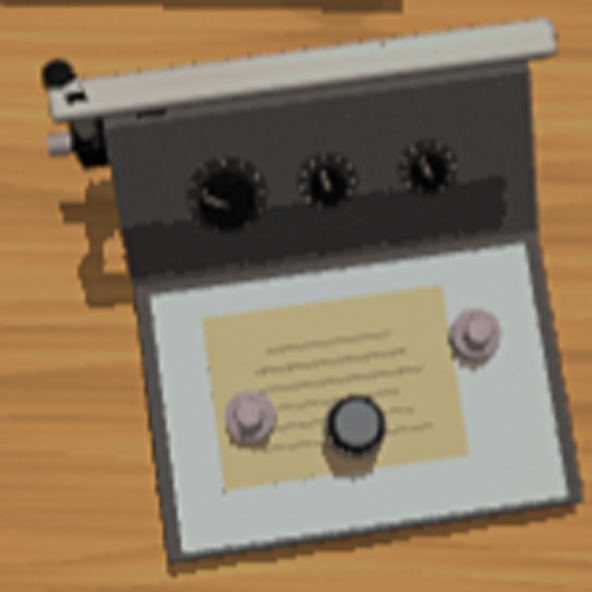

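View pics/c2.png

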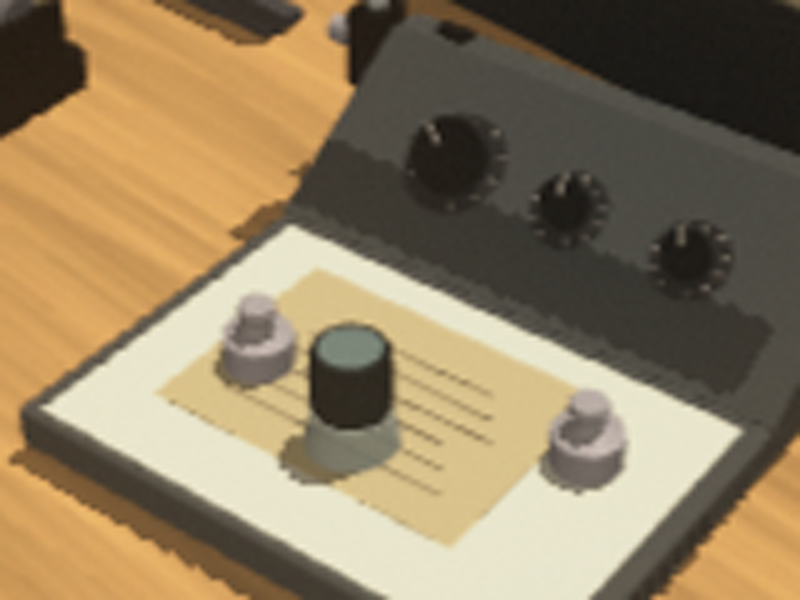

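The crops show the big knob's line pointing left and slightly up-slope at about (213,198) in the first crop. The magnifier is at (355,425), about 70 mm from the left weight (250,418), so I'll grip it fore-and-aft. The first move goes above it.

```bash
cat > pl.py <<'E'
from h import *
from scipy.spatial.transform import Rotation as Ro
def plan(p,rpy,n,jaw=1,start=None):
    """constant tool-frame step rows from measured pose to target (world mm, deg)"""
    s=env.read_state() if start is None else start
    p0=np.array(s["tcp_pos"]);R=Ro.from_euler("xyz",s["tcp_rot"],degrees=True)
    G=Ro.from_euler("xyz",rpy,degrees=True);p1=np.array(p,float)
    w=np.round((R.inv()*G).as_rotvec(degrees=True)/n,1)
    out=[]
    q=p0.copy()
    for i in range(n):
        d=np.round(R.inv().apply((p1-q)/(n-i)),1)
        q=q+R.apply(d);R=R*Ro.from_rotvec(w,degrees=True)
        out.append([jaw]+np.round(d/1000,4).tolist()+w.tolist())
    for r in out:print(r)
    print("end",q.round(1),R.as_euler("xyz",degrees=True).round(1))
E
python3 -c "
from pl import *
plan([432,-21,230],[180,0,98.7],12)"
```

```text
[1, -0.0349, -0.0368, 0.0001, -0.0, 0.0, 5.3]
[1, -0.0381, -0.0334, 0.0001, -0.0, 0.0, 5.3]
[1, -0.0411, -0.0297, 0.0001, -0.0, 0.0, 5.3]
[1, -0.0436, -0.0258, 0.0001, -0.0, 0.0, 5.3]
[1, -0.0458, -0.0217, 0.0001, -0.0, 0.0, 5.3]
[1, -0.0477, -0.0174, 0.0001, -0.0, 0.0, 5.3]
[1, -0.049, -0.0129, 0.0001, -0.0, 0.0, 5.3]
[1, -0.05, -0.0083, 0.0001, -0.0, 0.0, 5.3]
[1, -0.0506, -0.0036, 0.0001, -0.0, 0.0, 5.3]
[1, -0.0507, 0.0011, 0.0001, -0.0, 0.0, 5.3]
[1, -0.0504, 0.0057, 0.0001, -0.0, 0.0, 5.3]
[1, -0.0497, 0.0103, 0.0001, -0.0, 0.0, 5.3]
end [432. -21. 230.] [-1.80e+02  1.00e-01  9.91e+01]
```

{"name": "servo_tool", "arguments": {
  "deltas": [
    [[1,-0.035,-0.037,0,0,0,5.3],[1,-0.038,-0.033,0,0,0,5.3],[1,-0.041,-0.03,0,0,0,5.3],[1,-0.044,-0.026,0,0,0,5.3],[1,-0.046,-0.022,0,0,0,5.3],[1,-0.048,-0.017,0,0,0,5.3],[1,-0.049,-0.013,0,0,0,5.3],[1,-0.05,-0.008,0,0,0,5.3]]
  ]
}}

```text
time_s: 1.15
tcp_pos: [343.5, 159.1, 231.3]
tcp_rot: [180.0, 0.0, 120.1]
force: [0.6, 0.7, 0.7]
opening: 0.999
finger_force: 0.0
```

{"name": "servo_tool", "arguments": {
  "deltas": [
    [[1,-0.051,-0.004,0,0,0,5.3],[1,-0.051,0.001,0,0,0,5.3],[1,-0.05,0.006,0,0,0,5.3],[1,-0.05,0.01,0,0,0,5.3],[1,0,0,0,0,0,0],[1,0,0,0,0,0,0],[1,0,0,0,0,0,0],[1,0,0,0,0,0,0]]
  ]
}}

```text
time_s: 2.15
tcp_pos: [432.4, -21.4, 231.5]
tcp_rot: [180.0, 0.0, 99.2]
force: [-0.1, -1.1, 0.6]
opening: 0.998
finger_force: 0.0
```

```bash
python3 - <<'E'
from h import *
import json
s=env.read_state();print(s["time_s"],s["tcp_pos"],s["tcp_rot"],s["joint_positions"].round(1),s["force"])
P=env.camera_params("wrist");json.dump({k:np.array(v).tolist() for k,v in P.items()},open("w1.json","w"))
cv2.imwrite("pics/w1.png",env.get_image("wrist")[:,:,::-1])
for n in("top","side"):cv2.imwrite(f"pics/{n}1.png",env.get_image(n)[:,:,::-1])
E
```

```text
2.15 [432.3768805  -21.37019984 231.48741868] [1.79974325e+02 3.61161237e-03 9.92159443e+01] [ -2.8 -10.9  -5.1  95.8   0.   78. ] [-0.12084314 -1.07643642  0.56197878]
```

View pics/w1.png

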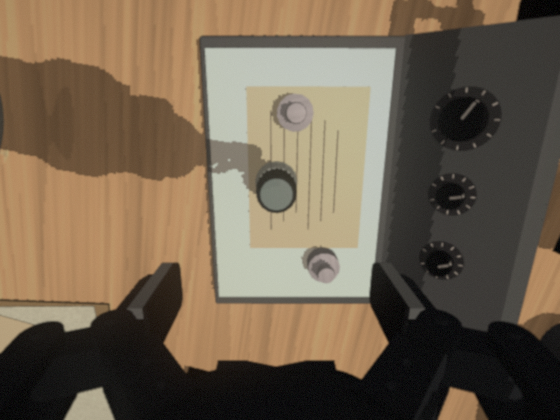

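The wrist view shows the panel and all the knobs. The big knob is at (465,118) with its line up-right, and the magnifier top is at (276,192). The weights are at (294,112) and (322,265).

```bash
python3 - <<'E'
from h import *
import json
P=json.load(open("w1.json"));T=env.camera_params("top");S=env.camera_params("side")
w=cv2.imread("pics/w1.png")
g=cv2.cvtColor(w,cv2.COLOR_BGR2GRAY)
# panel
m=(w[:,:,0]>95).astype(np.uint8);m[:, :150]=0;m[:,450:]=0;m[310:]=0
m=cv2.morphologyEx(m,cv2.MORPH_CLOSE,np.ones((21,21)))
c=max(cv2.findContours(m,0,1)[0],key=cv2.contourArea).reshape(-1,2)
print("panel px",cv2.minAreaRect(c),"world",cv2.minAreaRect(plane(P,c,30)[:,:2].astype(np.float32)))
def circ(img,x,y,r,thr,inv=True):
    sub=img[y-r:y+r,x-r:x+r];k=((sub<thr) if inv else (sub>thr)).astype(np.uint8)
    k=cv2.morphologyEx(k,cv2.MORPH_OPEN,np.ones((5,5)));k=cv2.morphologyEx(k,cv2.MORPH_CLOSE,np.ones((13,13)))
    c=max(cv2.findContours(k,0,1)[0],key=cv2.contourArea);e=cv2.fitEllipse(cv2.convexHull(c));return (e[0][0]+x-r,e[0][1]+y-r),e[1]
px,ax=circ(g,276,192,30,60);print("mag dark",px,ax,plane(P,[px],86))
# face knobs: plane intersection
for n,a,rr in(("big",(465,118),36),("k2",(453,194),24),("k3",(441,260),24)):
    px,ax=circ(g,*a,rr,28);print(n,px,ax,plane(P,[px],70),plane(P,[px],83))
print(g[118,440:492],g[192,250:302])
cv2.imwrite("pics/k1.png",np.hstack([cv2.resize(w[70:290,400:520],None,fx=2.7,fy=2.7,interpolation=3),cv2.resize(w[155:235,235:315],(594,594),interpolation=3)[:,:470]]))
E
```

```text
panel px ((273.0, 154.5), (309.0, 246.0), 90.0) world ((415.2415771484375, -17.403533935546875), (266.0384521484375, 334.2997131347656), 9.213860511779785)
mag dark (275.8687629699707, 176.98422813415527) (14.81889533996582, 27.131628036499023) [[428.97939757  -5.43584101  86.        ]]
big (462.5945739746094, 118.29290008544922) (44.826019287109375, 52.703033447265625) [[589.15750965  72.62120192  70.        ]] [[581.87854918  71.69119038  83.        ]]
k2 (447.35656547546387, 195.4531536102295) (25.989402770996094, 36.570377349853516) [[5.98133520e+02 3.32607703e-01 7.00000000e+01]] [[590.47025717   2.49758889  83.        ]]
k3 (437.9683246612549, 262.3052978515625) (26.431293487548828, 30.194318771362305) [[610.99746442 -70.51375054  70.        ]] [[602.78343941 -65.31552509  83.        ]]
[21 21 18 21 17 14 16 11 17 17 22 14 11 12 14 13 15  9 18 18 45 71 82 74
 54 30 17 16 14  7 13 11 15 14 14 17  9 17 14 16 13 16 12 15 14 18 17 15
 25 34 35 38] [171 168 152 129 112  98  75  54  55  67  92 112 124 119 122 120 121 121
 119 122 122 122 124 122 122 122 123 124 122 124 123 123 123 125 123 123
 124 124 124 125 124 117  94  66  56  61 103 152 171 176 174 174]
```

View pics/k1.png

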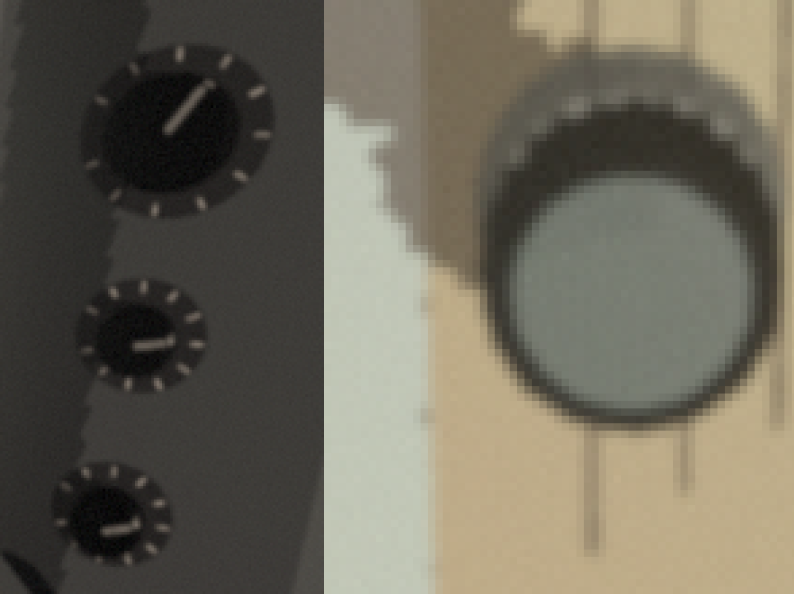

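```bash
python3 - <<'E'
from h import *
import json
P=json.load(open("w1.json"));T=env.camera_params("top");S=env.camera_params("side")
Rz=lambda a:np.array([[np.cos(a),-np.sin(a),0],[np.sin(a),np.cos(a),0],[0,0,1]])
print("outer corners z30:",plane(P,[(202,38),(216,302),(404,38),(382,301)],30).round(1))
print("mag top",plane(P,[(276.5,194.3)],86),"mag tri",tri([(P,(276.5,194.3)),(T,(190+355/3.7,130+425/3.7)),(S,(190+352/5,180+348/5))]))
print("knob top tri",tri([(P,(462.6,119)),(T,(190+226/3.7,130+203/3.7)),(S,(190+450/5,180+155/5))]))
for n,q in(("weight",(294,112)),("weight",(322,265))):print(n,plane(P,[q],60))
# tray: same from top1
t=cv2.imread("pics/top1.png")
cv2.imwrite("pics/tr.png",cv2.resize(t[190:290,380:450],None,fx=6,fy=6,interpolation=3))
t=cv2.imread("pics/side1.png")
a=cv2.imread("pics/tr.png");b=cv2.resize(t[305:415,320:460],None,fx=5,fy=5,interpolation=3)[:, :]
b=cv2.resize(b,None,fx=.5,fy=.5)
c=np.zeros((600,420+b.shape[1],3),np.uint8);c[:,:420]=a;c[:b.shape[0],420:]=b;cv2.imwrite("pics/tr.png",c)
E
```

```text
outer corners z30: [[ 338.5  106.6   30. ]
 [ 383.5 -181.8   30. ]
 [ 531.2  138.2   30. ]
 [ 584.3 -147.9   30. ]]
mag top [[432.17640805 -21.38078178  86.        ]] mag tri (array([431.94650831, -21.66292146,  87.20608673]), [np.float64(0.5958401829453518), np.float64(1.7740234147293417), np.float64(1.8673225786068055)])
knob top tri (array([587.04320511,  70.7545724 ,  74.76409421]), [np.float64(0.9938986458500519), np.float64(1.648183593864321), np.float64(2.370804132361951)])
weight [[436.6707819   53.22543983  60.        ]]
weight [[494.54524182 -97.65540497  60.        ]]
```

View pics/tr.png

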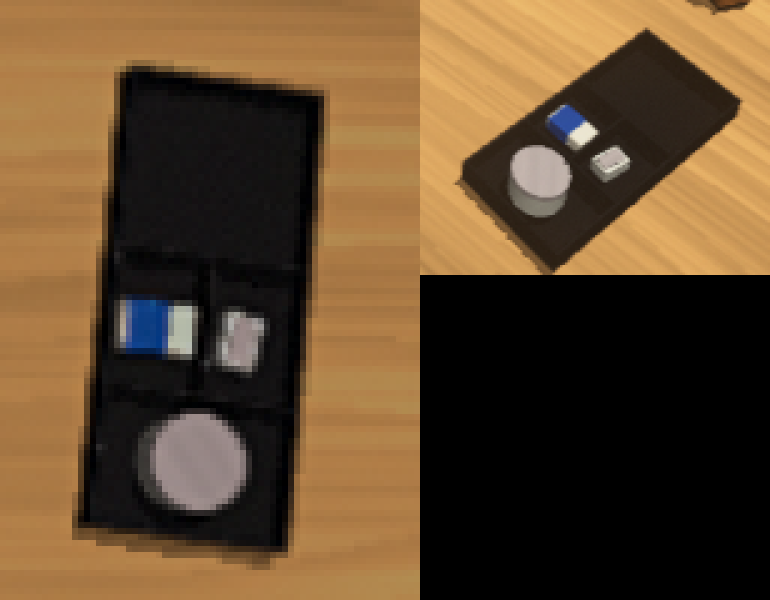

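The magnifier is at (432,-21), with its height consistent at 86–87. The box yaw is about 9.1°, and the knob top is near (583,72,82.5), which matches the box geometry. In the tray crop the tray corners are clear and the far bay is empty. Next is descending onto the magnifier.

{"name": "servo_tool", "arguments": {
  "deltas": [
    [[1,0,0,0.03,0,0,0],[1,0,0,0.045,0,0,0],[1,0,0,0.045,0,0,0],[1,0,0,0.035,0,0,0],[1,0,0,0.02,0,0,0],[1,0,0,0.01,0,0,0],[1,0,0,0,0,0,0],[0.6,0,0,0,0,0,0]]
  ],
  "squeeze": 25
}}

```text
time_s: 3.3
tcp_pos: [433.1, -22.2, 47.3]
tcp_rot: [179.9, 0.0, 99.1]
force: [-0.2, -0.5, -0.7]
opening: 0.816
finger_force: 0.0
```

{"name": "servo_tool", "arguments": {
  "deltas": [
    [[0.5,0,0,0,0,0,0],[0.45,0,0,0,0,0,0],[0.4,0,0,0,0,0,0],[0.3,0,0,0,0,0,0],[0.2,0,0,0,0,0,0],[0,0,0,0,0,0,0],[0,0,0,0,0,0,0],[0,0,0,0,0,0,0]]
  ],
  "squeeze": 25
}}

```text
time_s: 4.3
tcp_pos: [432.9, -22.2, 47.1]
tcp_rot: [179.9, 0.0, 99.1]
force: [-1.0, 0.2, 5.9]
opening: 0.444
finger_force: 24.7
```

```bash
python3 - <<'E'
from pl import *
T=env.camera_params("top");S=env.camera_params("side")
q=np.array([(120,68),(324,93),(78,527),(288,552)])/6.+[379.6,189.6]
X=plane(T,q,20)[:,:2];fl,fr,nl,nr=X
print(X.round(1),[np.linalg.norm(a-b).round(1) for a,b in((fl,fr),(nl,nr),(fl,nl),(fr,nr))])
ux=(fl+fr-nl-nr);ux/=np.linalg.norm(ux);c=X.mean(0)
print("c",c,"yaw",np.degrees(np.arctan2(ux[1],ux[0])),"bay",c+63*ux)
# side cross check: corners far-left (646,30), far-right(741,103), near-left(462,172?), near-right(552,268)
qs=(np.array([(646,30),(741,103),(462,170),(553,268)])-[420,0])/2.5+[320,305]
print("side z20",plane(S,qs,20)[:,:2].round(1))
s=env.read_state();print(s["tcp_pos"],s["tcp_rot"],s["opening"],s["finger_force"],s["force"])
E
```

```text
[[ 561.5 -335.4]
 [ 551.7 -430.8]
 [ 353.3 -309.1]
 [ 343.1 -403.9]] [np.float64(95.9), np.float64(95.4), np.float64(209.9), np.float64(210.3)]
c [ 452.41372135 -369.7923429 ] yaw -7.275336474661782 bay [ 514.9065113  -377.77051336]
side z20 [[ 562.  -342.4]
 [ 549.  -432.9]
 [ 347.9 -317.4]
 [ 332.6 -406.8]]
[432.9240952  -22.24635802  47.12635442] [1.79935543e+02 1.30432449e-02 9.91076783e+01] 0.4444186943388076 24.650029616605025 [-0.96355032  0.2103312   5.89751739]
```

{"name": "servo_tool", "arguments": {
  "deltas": [
    [[0,0,0,-0.005,0,0,0],[0,0,0,-0.02,0,0,0],[0,0,0,-0.03,0,0,0],[0,0,0,-0.02,0,0,0],[0,0,0,0,0,0,0],[0,0,0,0,0,0,0],[0,0,0,0,0,0,0],[0,0,0,0,0,0,0]]
  ]
}}

```text
time_s: 5.3
tcp_pos: [432.2, -22.2, 120.6]
tcp_rot: [-179.9, -0.0, 99.1]
force: [-0.8, 0.1, -1.8]
opening: 0.441
finger_force: 25.1
```

```bash
python3 -c "
from pl import *
print(env.read_state()['opening'],env.read_state()['tcp_pos'])
plan([515,-378,122],[180,0,82.7],12,0)"
```

```text
0.44138843596977495 [432.21170416 -22.20928416 120.58079954]
[0, -0.0304, 0.0021, -0.0001, -0.0, -0.0, 1.4]
[0, -0.0303, 0.0029, -0.0001, -0.0, -0.0, 1.4]
[0, -0.0302, 0.0036, -0.0001, -0.0, -0.0, 1.4]
[0, -0.0301, 0.0043, -0.0001, -0.0, -0.0, 1.4]
[0, -0.03, 0.0051, -0.0001, -0.0, -0.0, 1.4]
[0, -0.0299, 0.0058, -0.0001, -0.0, -0.0, 1.4]
[0, -0.0297, 0.0065, -0.0002, -0.0, -0.0, 1.4]
[0, -0.0296, 0.0073, -0.0001, -0.0, -0.0, 1.4]
[0, -0.0294, 0.008, -0.0002, -0.0, -0.0, 1.4]
[0, -0.0292, 0.0087, -0.0001, -0.0, -0.0, 1.4]
[0, -0.0289, 0.0094, -0.0002, -0.0, -0.0, 1.4]
[0, -0.0287, 0.0101, -0.0001, -0.0, -0.0, 1.4]
end [ 515. -378.  122.] [-179.9    0.    82.3]
```

{"name": "servo_tool", "arguments": {
  "deltas": [
    [[0,-0.03,0.002,0,0,0,1.4],[0,-0.03,0.003,0,0,0,1.4],[0,-0.03,0.004,0,0,0,1.4],[0,-0.03,0.004,0,0,0,1.4],[0,-0.03,0.005,0,0,0,1.4],[0,-0.03,0.006,0,0,0,1.4],[0,-0.03,0.006,0,0,0,1.4],[0,-0.03,0.007,0,0,0,1.4]]
  ]
}}

```text
time_s: 6.3
tcp_pos: [487.0, -260.1, 120.8]
tcp_rot: [-180.0, -0.0, 87.9]
force: [0.7, 0.1, -1.6]
opening: 0.443
finger_force: 25.0
```

{"name": "servo_tool", "arguments": {
  "deltas": [
    [[0,-0.029,0.008,0,0,0,1.4],[0,-0.029,0.009,0,0,0,1.4],[0,-0.029,0.009,0,0,0,1.4],[0,-0.028,0.01,0,0,0,1.4],[0,0,0,0,0,0,0],[0,0,0,0,0,0,0],[0,0,0,0,0,0,0],[0,0,0,0,0,0,0]]
  ]
}}

```text
time_s: 7.3
tcp_pos: [514.6, -376.0, 121.6]
tcp_rot: [180.0, 0.0, 82.4]
force: [-0.3, 0.5, -0.9]
opening: 0.442
finger_force: 25.1
```

```bash
python3 - <<'E'
from h import *
T=env.camera_params("top");W=env.camera_params("wrist");s=env.read_state()
print(s["tcp_pos"],s["tcp_rot"],s["force"],s["opening"])
w=env.get_image("wrist")[:,:,::-1];t=env.get_image("top")[:,:,::-1]
print("bay proj in wrist z3",proj(W,[[515,-378,3]]))
c=np.zeros((420,790,3),np.uint8);c[:,:560]=w;a=cv2.resize(t[190:290,375:450],None,fx=3,fy=3,interpolation=3);c[:300,565:790]=a
cv2.imwrite("pics/w2.png",c)
E
```

```text
[ 514.5973268  -375.95734412  121.58187339] [1.79984366e+02 7.66275815e-03 8.23533743e+01] [-0.29433957  0.4529134  -0.92130357] 0.44237019631631935
bay proj in wrist z3 [[277.6967123  204.07893264]]
```

View pics/w2.png

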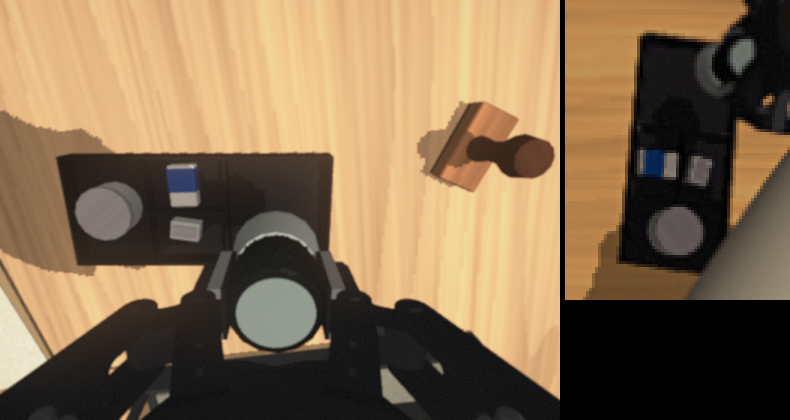

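The wrist view has the magnifier over the bay. The bay spans about x 226–332 and y 153–265 px, and its floor centre projects to (278,204), as expected. I'll lower it gently.

{"name": "servo_tool", "arguments": {
  "deltas": [
    [[0,-0.002,0,0.015,0,0,0],[0,0,0,0.025,0,0,0],[0,0,0,0.025,0,0,0],[0,0,0,0.015,0,0,0],[0,0,0,0.01,0,0,0],[0,0,0,0.005,0,0,0],[0,0,0,0.002,0,0,0],[0,0,0,0.002,0,0,0]]
  ]
}}

```text
time_s: 8.4
tcp_pos: [514.6, -378.8, 22.9]
tcp_rot: [179.9, 0.0, 82.3]
force: [1.4, -0.3, -1.7]
opening: 0.441
finger_force: 25.1
```

{"name": "servo_tool", "arguments": {
  "deltas": [
    [[0,0,0,0.001,0,0,0],[0,0,0,0,0,0,0],[0,0,0,0.001,0,0,0],[0,0,0,0,0,0,0],[0,0,0,0,0,0,0],[0,0,0,0,0,0,0],[0,0,0,0,0,0,0],[0,0,0,0,0,0,0]]
  ]
}}

```text
time_s: 9.4
tcp_pos: [514.3, -378.6, 20.4]
tcp_rot: [180.0, 0.0, 82.3]
force: [-0.1, -0.9, -1.3]
opening: 0.445
finger_force: 25.2
```

{"name": "servo_tool", "arguments": {
  "deltas": [
    [[0,0,0,0.0005,0,0,0],[0,0,0,0,0,0,0],[0,0,0,0.0005,0,0,0],[0,0,0,0,0,0,0],[0,0,0,0,0,0,0],[0,0,0,0,0,0,0],[0,0,0,0,0,0,0],[0,0,0,0,0,0,0]]
  ]
}}

```text
time_s: 10.4
tcp_pos: [514.3, -378.6, 20.2]
tcp_rot: [180.0, 0.0, 82.3]
force: [-3.0, 2.3, 7.8]
opening: 0.442
finger_force: 26.6
```

Contact with the floor, at the expected height. I'll release, then lift straight up.

{"name": "servo_tool", "arguments": {
  "deltas": [
    [[0.48,0,0,0,0,0,0],[0.52,0,0,0,0,0,0],[0.57,0,0,0,0,0,0],[0.65,0,0,0,0,0,0],[0.75,0,0,0,0,0,0],[0.75,0,0,0,0,0,0],[0.75,0,0,-0.01,0,0,0],[0.75,0,0,-0.02,0,0,0]]
  ]
}}

```text
time_s: 11.4
tcp_pos: [514.0, -378.3, 49.8]
tcp_rot: [-179.9, -0.0, 82.3]
force: [-0.0, 0.5, 0.3]
opening: 0.751
finger_force: 0.0
```

{"name": "servo_tool", "arguments": {
  "deltas": [
    [[0.75,0,0,-0.04,0,0,0],[0.75,0,0,-0.05,0,0,0],[0.75,0,0,-0.05,0,0,0],[0.75,0,0,-0.04,0,0,0],[0.75,0,0,0,0,0,0],[0.75,0,0,0,0,0,0],[0.75,0,0,0,0,0,0],[0.75,0,0,0,0,0,0]]
  ]
}}

```text
time_s: 12.4
tcp_pos: [514.0, -378.3, 228.3]
tcp_rot: [-179.9, -0.0, 82.3]
force: [0.1, -0.3, 0.3]
opening: 0.751
finger_force: 0.0
```

```bash
python3 - <<'E'
from pl import *
W=env.camera_params("wrist");s=env.read_state()
print(s["tcp_pos"],s["force"])
w=env.get_image("wrist")[:,:,::-1];cv2.imwrite("pics/w3.png",w)
print("expected mag top centre px",proj(W,[[514.5,-378.6,59],[514.5,-378.6,3]]))
# knob approach pose: box yaw 9.1, tool z into face
yb=np.radians(9.1);bx=np.array([np.cos(yb),np.sin(yb),0]);by=np.array([-np.sin(yb),np.cos(yb),0]);z=np.array([0,0,1.])
a=np.radians(35);n=-np.sin(a)*bx+np.cos(a)*z
top=np.array([582.8,71.7,82.5])
tz=-n; ty0=np.cos(a)*bx+np.sin(a)*z   # up-slope
tx0=np.cross(ty0,tz);print("tx",tx0)
R=Ro.from_matrix(np.c_[tx0,ty0,tz]);rpy=R.as_euler("xyz",degrees=True);print("rpy",rpy)
pre=top+80*n; print("pre",pre,"touch(2mm off face)",top-20*n)
# via 1: over panel safe pose
print("via");v=np.array([440,-20,210.]);plan(v,[180,0,99.1],9,0.75)
print("then to pre");plan(pre,rpy,6,0.75,dict(tcp_pos=v,tcp_rot=[180,0,99.1]))
E
```

```text
[ 513.9781786  -378.31088206  228.33576077] [ 0.13680027 -0.26570215  0.30463863]
expected mag top centre px [[277.50865861 188.41632448]
 [277.26925604 177.39359618]]
tx [-1.58158067e-01  9.87413807e-01 -1.38777878e-17]
rpy [145.    0.   99.1]
pre [537.4914166   64.44274075 148.03216354] touch(2mm off face) [594.12714585  73.51431481  66.11695911]
via
[0.75, 0.0384, -0.0135, 0.0021, -0.0, -0.0, -1.9]
[0.75, 0.0388, -0.0122, 0.0021, -0.0, -0.0, -1.9]
[0.75, 0.0392, -0.0109, 0.0021, -0.0, -0.0, -1.9]
[0.75, 0.0395, -0.0096, 0.0021, -0.0, -0.0, -1.9]
[0.75, 0.0398, -0.0083, 0.0021, -0.0, -0.0, -1.9]
[0.75, 0.04, -0.007, 0.0021, -0.0, -0.0, -1.9]
[0.75, 0.0403, -0.0056, 0.0021, -0.0, -0.0, -1.9]
[0.75, 0.0404, -0.0043, 0.0021, -0.0, -0.0, -1.9]
[0.75, 0.0405, -0.0029, 0.0021, -0.0, -0.0, -1.9]
end [440. -20. 210.] [-1.799e+02 -1.000e-01  9.940e+01]
then to pre
[0.75, 0.0113, 0.0183, 0.0103, -5.8, 0.0, -0.0]
[0.75, 0.0113, 0.0171, 0.0121, -5.8, 0.0, -0.0]
[0.75, 0.0113, 0.0158, 0.0138, -5.8, 0.0, -0.0]
[0.75, 0.0114, 0.0143, 0.0153, -5.8, 0.0, -0.0]
[0.75, 0.0113, 0.0127, 0.0167, -5.8, 0.0, -0.0]
[0.75, 0.0114, 0.011, 0.018, -5.8, 0.0, -0.0]
end [537.5  64.5 148. ] [145.2  -0.   99.1]
```

View pics/w3.png

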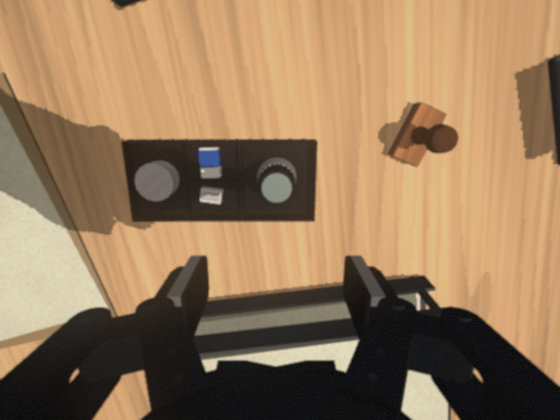

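The magnifier stands upright in the bay at (277,185), and nothing else was disturbed. I'll go to the knob along its spindle, with about 30° of wrist wind-up first.

{"name": "servo_tool", "arguments": {
  "deltas": [
    [[0.75,0.038,-0.014,0.002,0,0,-1.9],[0.75,0.039,-0.012,0.002,0,0,-1.9],[0.75,0.039,-0.011,0.002,0,0,-1.9],[0.75,0.04,-0.01,0.002,0,0,-1.9],[0.75,0.04,-0.008,0.002,0,0,-1.9],[0.75,0.04,-0.007,0.002,0,0,-1.9],[0.75,0.04,-0.006,0.002,0,0,-1.9],[0.75,0.04,-0.004,0.002,0,0,-1.9]]
  ]
}}

```text
time_s: 13.45
tcp_pos: [447.3, -59.1, 213.1]
tcp_rot: [-180.0, -0.0, 97.6]
force: [0.5, 0.1, -0.3]
opening: 0.749
finger_force: 0.0
```

{"name": "servo_tool", "arguments": {
  "deltas": [
    [[0.75,0.04,-0.003,0.002,0,0,-1.9],[0.75,0.011,0.018,0.01,-5.8,0,0],[0.75,0.011,0.017,0.012,-5.8,0,0],[0.75,0.011,0.016,0.014,-5.8,0,0],[0.75,0.011,0.014,0.015,-5.8,0,0],[0.75,0.011,0.013,0.017,-5.8,0,0],[0.75,0.011,0.011,0.018,-5.8,0,0],[0.75,0,0,0,0,0,0]]
  ]
}}

```text
time_s: 14.45
tcp_pos: [535.1, 62.3, 147.0]
tcp_rot: [145.4, -0.0, 99.5]
force: [-0.3, 0.6, -0.3]
opening: 0.75
finger_force: 0.0
```

```bash
cat > kp.py <<'E'
from pl import *
yb=np.radians(9.1);bx=np.array([np.cos(yb),np.sin(yb),0]);a=np.radians(35);n=-np.sin(a)*bx+np.array([0,0,np.cos(a)])
tz=-n;ty=np.cos(a)*bx+np.array([0,0,np.sin(a)]);R0=Ro.from_matrix(np.c_[np.cross(ty,tz),ty,tz])
E
python3 - <<'E'
from kp import *
s=env.read_state();print(s["tcp_pos"],s["tcp_rot"],s["joint_positions"].round(1),s["force"])
W=env.camera_params("wrist");w=env.get_image("wrist")[:,:,::-1].copy()
top=np.array([582.8,71.7,82.5]);f=top-22*n;p=proj(W,[top,f]);print(p)
tx=np.cross(ty,tz)
ring=proj(W,[top+18*(np.cos(t)*tx+np.sin(t)*ty) for t in np.linspace(0,6.28,25)])
c=w.copy()
for q in ring:cv2.circle(c,tuple(int(v) for v in np.round(q)),1,(0,255,0),-1)
x,y=[int(v) for v in p[0]];y0=max(0,y-60);x0=max(0,x-100)
cv2.imwrite("pics/w4.png",cv2.resize(np.vstack([c[y0:y0+120,x0:x0+200],cv2.convertScaleAbs(w[y0:y0+120,x0:x0+200],alpha=2)]),None,fx=2.5,fy=2.5,interpolation=3));print(x0,y0)
R=R0*Ro.from_rotvec([0,0,30],degrees=True)
plan(top+30*n,R.as_euler("xyz",degrees=True),5,0.75)
E
```

```text
[535.10243193  62.30644764 147.00731458] [ 1.45388017e+02 -5.93694933e-03  9.94707258e+01] [  5.4 -32.3 -37.9  49.9   2.3  86.7] [-0.26576717  0.56863627 -0.25044875]
[[281.77335624 214.20820335]
 [281.42460603 205.85944559]]
181 154
[0.75, 0.0004, 0.0003, 0.0104, -0.1, -0.0, 6.1]
[0.75, 0.0004, 0.0003, 0.0104, -0.1, -0.0, 6.1]
[0.75, 0.0005, 0.0002, 0.0103, -0.1, -0.0, 6.1]
[0.75, 0.0004, 0.0001, 0.0104, -0.1, -0.0, 6.1]
[0.75, 0.0005, 0.0, 0.0103, -0.1, -0.0, 6.1]
end [565.8  69.  107.1] [148.7 -16.9  73.7]
```

View pics/w4.png

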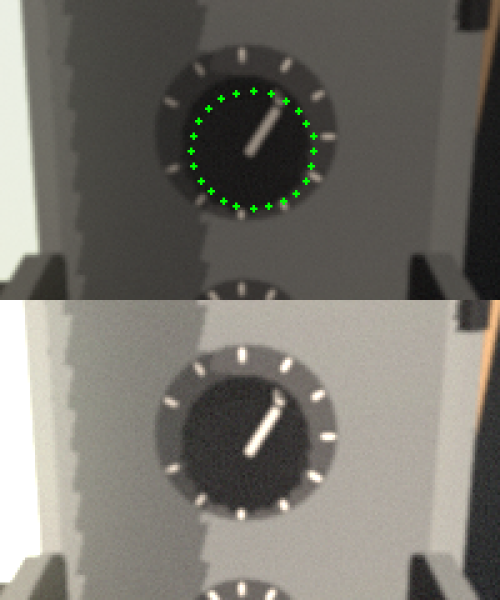

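The last picture shows the knob within about 1.5 mm of the prediction. Its line is about 61° anticlockwise of up-slope, and the last tick is at about 155°, so roughly 95° remain. I'll shift 1.5 mm down-slope and advance.

{"name": "servo_tool", "arguments": {
  "deltas": [
    [[0.75,0,-0.001,0.01,0,0,6],[0.75,0,0,0.01,0,0,6],[0.75,0,0,0.01,0,0,6],[0.75,0,0,0.01,0,0,6],[0.75,0,0,0.01,-0.4,0,6],[0.75,0,0,0,0,0,0],[0.75,0,0,0,0,0,0],[0.75,0,0,0,0,0,0]]
  ]
}}

```text
time_s: 15.5
tcp_pos: [564.4, 66.4, 108.7]
tcp_rot: [148.5, -16.6, 74.1]
force: [-0.3, 0.9, -0.9]
opening: 0.749
finger_force: 0.0
```

```bash
python3 - <<'E'
from kp import *
top=np.array([582.8,71.7,82.5])-1.5*ty-.5*np.cross(ty,tz)
R=R0*Ro.from_rotvec([0,0,30],degrees=True)
plan(top-19*n,R.as_euler("xyz",degrees=True),6,0.75);print(env.read_state()["joint_positions"].round(1))
E
```

```text
[0.75, 0.0002, -0.0003, 0.0086, 0.0, -0.0, 0.1]
[0.75, 0.0002, -0.0003, 0.0086, 0.0, -0.0, 0.1]
[0.75, 0.0002, -0.0003, 0.0085, 0.0, -0.0, 0.1]
[0.75, 0.0001, -0.0004, 0.0086, 0.0, -0.0, 0.1]
[0.75, 0.0002, -0.0003, 0.0085, 0.0, -0.0, 0.1]
[0.75, 0.0001, -0.0004, 0.0086, 0.0, -0.0, 0.1]
end [592.4  72.7  66. ] [148.7 -16.9  73.6]
[  5.7 -27.4 -39.5  42.8   1.9 116.9]
```

{"name": "servo_tool", "arguments": {
  "deltas": [
    [[0.75,0.001,-0.001,0.01,0,0,0],[0.75,0,-0.001,0.012,0,0,0],[0.75,0,0,0.012,0,0,0],[0.75,0,0,0.01,0,0,0],[0.75,0,0,0.005,0,0,0],[0.75,0,0,0.002,0,0,0],[0.7,0,0,0,0,0,0],[0.6,0,0,0,0,0,0]]
  ],
  "squeeze": 20
}}

```text
time_s: 16.5
tcp_pos: [592.1, 72.8, 66.0]
tcp_rot: [148.5, -16.6, 74.1]
force: [0.1, -0.4, -0.0]
opening: 0.6
finger_force: 0.0
```

{"name": "servo_tool", "arguments": {
  "deltas": [
    [[0.5,0,0,0,0,0,0],[0.45,0,0,0,0,0,0],[0.4,0,0,0,0,0,0],[0.3,0,0,0,0,0,0],[0.2,0,0,0,0,0,0],[0.1,0,0,0,0,0,0],[0,0,0,0,0,0,0],[0,0,0,0,0,0,0]]
  ]
}}

```text
time_s: 17.5
tcp_pos: [592.9, 72.4, 67.0]
tcp_rot: [148.4, -16.6, 74.0]
force: [0.3, -4.5, 5.7]
opening: 0.44
finger_force: 19.6
```

```bash
python3 -c "
from cell import env
s=env.read_state();print(s['wrist_torque'],s['force'],s['tcp_pos'],s['tcp_rot'],s['opening'])"
```

```text
[-0.62172272 -0.26045671 -0.506377  ] [ 0.3047509  -4.54346893  5.70963597] [592.87222576  72.40376678  67.02275932] [148.39056823 -16.61429049  74.04570412] 0.44009818977676596
```

{"name": "servo_tool", "arguments": {
  "deltas": [
    [[0,0,0,0,0,0,-5],[0,0,0,0,0,0,-8],[0,0,0,0,0,0,-8],[0,0,0,0,0,0,-8],[0,0,0,0,0,0,-8],[0,0,0,0,0,0,-8],[0,0,0,0,0,0,-8],[0,0,0,0,0,0,-7]]
  ]
}}

```text
time_s: 18.5
tcp_pos: [592.6, 72.3, 66.8]
tcp_rot: [148.7, 17.1, 124.7]
force: [-2.1, -4.8, 5.6]
opening: 0.435
finger_force: 19.8
```

```bash
cat > st.py <<'E'
from kp import *
s=env.read_state();R=Ro.from_euler("xyz",s["tcp_rot"],degrees=True);d=(R0.inv()*R).as_rotvec(degrees=True)
print("t",s["time_s"],"rel rot",d.round(1),"Tz tool",R.inv().apply(s["wrist_torque"]).round(3),"F tool",R.inv().apply(s["force"]).round(1),"open",s["opening"].round(3) if hasattr(s["opening"],"round") else s["opening"],s["joint_positions"].round(1))
E
python3 st.py
```

```text
t 18.5 rel rot [ -0.2  -0.1 -30.5] Tz tool [ 0.544 -0.558  0.017] F tool [-4.3 -1.4 -6.2] open 0.43456486892385954 [  6.2 -21.4 -40.3  35.9   1.6  57.2]
```

Turned 60° with only light torque. I'll continue in small steps to the stop.

{"name": "servo_tool", "arguments": {
  "deltas": [
    [[0,0,0,0,0,0,-5],[0,0,0,0,0,0,-5],[0,0,0,0,0,0,-5],[0,0,0,0,0,0,-5],[0,0,0,0,0,0,-4],[0,0,0,0,0,0,-3],[0,0,0,0,0,0,0],[0,0,0,0,0,0,0]]
  ]
}}

```text
time_s: 19.5
tcp_pos: [592.5, 72.3, 66.6]
tcp_rot: [159.1, 29.1, 150.8]
force: [-1.3, -5.0, 6.2]
opening: 0.44
finger_force: 19.9
```

```bash
python3 st.py
```

```text
t 19.5 rel rot [ -0.2  -0.2 -57.2] Tz tool [ 0.855 -0.277 -0.071] F tool [-4.2 -3.  -6.3] open 0.44001331052973275 [  6.2 -21.4 -40.3  35.9   1.6  30.4]
```

{"name": "servo_tool", "arguments": {
  "deltas": [
    [[0,0,0,0,0,0,-2],[0,0,0,0,0,0,-2],[0,0,0,0,0,0,-2],[0,0,0,0,0,0,-2],[0,0,0,0,0,0,0],[0,0,0,0,0,0,0],[0,0,0,0,0,0,0],[0,0,0,0,0,0,0]]
  ]
}}

```text
time_s: 20.5
tcp_pos: [592.5, 72.2, 66.7]
tcp_rot: [163.6, 31.6, 159.6]
force: [-2.3, -4.6, 5.7]
opening: 0.441
finger_force: 20.0
```

```bash
python3 st.py
```

```text
t 20.5 rel rot [ -0.2  -0.2 -65.2] Tz tool [ 0.911 -0.124 -0.025] F tool [-2.5 -3.4 -6.4] open 0.44085880184483783 [  6.2 -21.4 -40.3  35.9   1.6  22.4]
```

{"name": "servo_tool", "arguments": {
  "deltas": [
    [[0,0,0,0,0,0,-2],[0,0,0,0,0,0,-2],[0,0,0,0,0,0,-2],[0,0,0,0,0,0,-2],[0,0,0,0,0,0,0],[0,0,0,0,0,0,0],[0,0,0,0,0,0,0],[0,0,0,0,0,0,0]]
  ]
}}

```text
time_s: 21.5
tcp_pos: [591.5, 72.4, 65.5]
tcp_rot: [168.6, 33.4, 168.9]
force: [-8.0, -2.9, 7.3]
opening: 0.438
finger_force: 21.3
```

```bash
python3 st.py
```

```text
t 21.5 rel rot [ -0.1  -0.1 -73.2] Tz tool [0.917 0.944 0.257] F tool [  2.1  -2.3 -10.8] open 0.43764327762694627 [  6.2 -21.4 -40.3  36.    1.6  14.4]
```

{"name": "servo_tool", "arguments": {
  "deltas": [
    [[0,0,0,0,0,0,-2],[0,0,0,0,0,0,-2],[0,0,0,0,0,0,-2],[0,0,0,0,0,0,0],[0,0,0,0,0,0,0],[0,0,0,0,0,0,0],[0,0,0,0,0,0,0],[0,0,0,0,0,0,0]]
  ]
}}

```text
time_s: 22.5
tcp_pos: [591.1, 72.2, 64.9]
tcp_rot: [172.6, 34.3, 176.0]
force: [-9.2, -4.9, 6.1]
opening: 0.437
finger_force: 21.6
```

```bash
python3 st.py
```

```text
t 22.5 rel rot [  0.   -0.1 -79.2] Tz tool [0.927 1.371 0.329] F tool [  3.9  -4.2 -10.6] open 0.43661989539700086 [  6.2 -21.4 -40.4  36.    1.6   8.4]
```

Torque jumped at about 100° of turn and levels off as the pads slip, so the stop is reached. I'll release and back out along the spindle.

{"name": "servo_tool", "arguments": {
  "deltas": [
    [[0,0,0,0,0,0,-2],[0,0,0,0,0,0,-2],[0,0,0,0,0,0,0],[0.5,0,0,0,0,0,0],[0.6,0,0,0,0,0,0],[0.65,0,0,0,0,0,0],[0.65,0,0,0,0,0,0],[0.65,0,0,-0.005,0,0,0]]
  ]
}}

```text
time_s: 23.5
tcp_pos: [588.8, 72.4, 69.2]
tcp_rot: [175.3, 34.8, -179.1]
force: [0.5, -0.2, 0.8]
opening: 0.653
finger_force: 0.0
```

{"name": "servo_tool", "arguments": {
  "deltas": [
    [[0.65,0,0,-0.02,0,0,0],[0.65,0,0,-0.03,0,0,0],[0.65,0,0,-0.04,0,0,0],[0.65,0,0,-0.03,0,0,0],[0.65,0,0,0,0,0,0],[0.65,0,0,0,0,0,0],[0.65,0,0,0,0,0,0],[0.65,0,0,0,0,0,0]]
  ]
}}

```text
time_s: 24.5
tcp_pos: [520.7, 61.5, 166.4]
tcp_rot: [175.3, 34.8, -179.1]
force: [0.3, -0.0, -0.6]
opening: 0.651
finger_force: 0.0
```

```bash
python3 st.py; python3 - <<'E'
from kp import *
W=env.camera_params("wrist");w=env.get_image("wrist")[:,:,::-1].copy();cv2.imwrite("pics/w5.png",w)
tx=np.cross(ty,tz);top=np.array([582.8,71.7,82.5])-1.5*ty-.5*tx
# rectify knob top plane: 8 px/mm, u=box y left (tx) to the left, v up-slope up
q=np.float32([top+a*tx+b*ty for a,b in((25,25),(-25,25),(-25,-25),(25,-25))])
H=cv2.getPerspectiveTransform(proj(W,q).astype(np.float32),np.float32([(0,0),(400,0),(400,400),(0,400)]))
g=cv2.warpPerspective(cv2.cvtColor(w,cv2.COLOR_BGR2GRAY),H,(400,400))
yy,xx=np.mgrid[:400,:400]-200;r=np.hypot(xx,yy)/8
ang=np.degrees(np.arctan2(-xx,-yy)) # CCW from up-slope as seen from outside
m=(r<17.5)&(g>np.median(g[r<15])+25)
N,l,st,c=cv2.connectedComponentsWithStats(m.astype(np.uint8))
for i in range(1,N):
    if st[i,4]>60:
        k=l==i;vx,vy,_,_=cv2.fitLine(np.argwhere(k)[:,::-1].astype(np.float32),2,0,.01,.01).ravel()
        print("blob",st[i],"centre mm left/up",(200-c[i])/8,"r",r[k].min(),r[k].max(),"line dir CCW from up",np.degrees(np.arctan2(-vx,-vy)))
m2=(r>19)&(r<28)&(g>np.median(g[(r>19)&(r<28)])+30)
print(np.median(g[r<15]))
E
```

```text
t 24.5 rel rot [ -0.   -0.  -83.2] Tz tool [ 0.009  0.476 -0.037] F tool [ 0.1 -0.1  0.7] open 0.650751127683712 [  5.7 -35.1 -37.5  52.6   2.    3.9]
blob [183  61  29  11 221] centre mm left/up [ 0.3280543 16.885181 ] r 16.125484488845597 17.489729128834444 line dir CCW from up -91.049255
blob [278  84  20  18 138] centre mm left/up [-10.86594203  13.20018116] r 16.58171055711684 17.493302289733634 line dir CCW from up -131.59625
blob [100  86  20  18 129] centre mm left/up [11.1124031  13.02713178] r 16.650825805346713 17.493302289733634 line dir CCW from up -49.220802
blob [ 133  198   82  135 4604] centre mm left/up [ 3.34298979 -8.09320699] r 0.0 17.498660663033615 line dir CCW from up -25.221277
28.0
```

The white line now reads 154.8° anticlockwise of up-slope, and the stop should be at 155° (half of 310°). The arm is clear, so I'm handing in.

```bash
python3 -c "
from cell import env
print(env.sign_off())"
```

```text
the job is handed in; nothing more can be done
None
```

I handed the job in at about 24.5 s, though `sign_off` returned no verdict: the magnifier stands upright in the tray's empty bay, set down under contact, and the brightness knob is at its anticlockwise stop (line read 154.8°, stop expected at 155°). I met no unexpected contact with anything else on the desk, but did not re-measure the small knobs or paper weights at the end.

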